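Switch on the study corner in order

ROBOT

A 6-joint arm with a two-finger parallel gripper is mounted at the origin on the work surface. World frame = base frame: x ahead of the robot, y to its left, z up, the work surface at z = 0. Lengths are in mm, angles in rad, forces in N, time in s.
With the tool pointing down it reaches from about 350 to 875 mm from the base axis. Payload 4.2 kg.
Tool frame: the origin (TCP) lies at the very end of the fingers, on their centre line; the grasp point (between the pads) lies 19 mm behind it (arm.grip_point_offset is the distance from the TCP to the grasp point, in mm); z points along the fingers, y is the direction in which the jaws open and shut (so a half turn about z gives the same grasp; the last joint's range is limited). The gripper opens to 85 mm and grips with 20 to 120 N. Pads are 22 mm wide; open, the fingers measure 114 mm over their backs; the gripper's body (76 mm by 85 mm) begins 54 mm behind the grasp point. The pads swing forward as they close: fully open they stand 13 mm farther back than shut.
Start: joints at [-1.007, 0.385, 0.008, 0, -1.194, -0.259], TCP at [187.58, -596.165, 231.312] pointing down, gripper open.
Joint ranges: [-3.14, 3.14], [-1.21, 2.06], [-1.07, 1.41], [-3.16, 2.05], [-2.99, -0.16], [-3.1, 3.1]. Speed limits (rad/s): [2.79, 2.79, 3.14, 3.14, 3.14, 3.14].

INTERFACE

Orientations are given as a unit quaternion [x, y, z, w].
In Python, from bench import arm gives the robot as it stands.
- The arm moves only by the tool drive_tool, never from a script. Its argument "steps" is a list of rows, each a list of 5 numbers: the shift along the tool's x, y, z in m, then the turn about the tool's z in degrees, then the finger opening in m, from 0 to 0.0854. A call has 1 to 20 rows; each row shifts and turns the commanded pose from where the row before left it, along the tool's axes as they then stand; what a row does not reach is not made up. A row lasts 1/10 s, in which the tool goes at most 50 mm and 8.59 degrees, less where a joint would pass 70% of its speed; a pose out of reach is approached as far as the arm can. A call is refused whole if a number of a shift passes 0.05 or a number of a turn 8.59, either way. A call with a gripper value outside its range is refused whole. The fingers move at their own pace and stop on an object; the grip force is fixed at half the most. Time passes only in rows, so rows that do not move let the fingers close. It gives the time, the measured TCP pose, the force and the opening at its end, in the units of the state.
- arm.read_state(): the state, without advancing time (a new reading comes with each control period).
- arm.get_image(name): name is "side" or "top"; returns (picture, depth): 400x640x3 uint8, blue, green, red; 400x640 float32, mm along the optical axis (not along the pixel's ray), 0 where there is no reading.
- arm.camera_params(name): a dict with "K" (3x3 intrinsics, pixels), "dist" ([k1, k2, p1, p2, k3] as OpenCV has them; the pictures are not rectified), "world_to_cam" (4x4, takes a point from world to camera coordinates). Camera axes: x right, y up, looking along -z (the intrinsics and any distortion apply to the point x, -y, -z); pixel columns grow to the right and rows downward; lengths in mm; the calibration is good to about 2 mm. A picture is of the moment at which its call begins. camera_params takes no time and is no camera call.
- arm.job_done(): hands the job in, once; it reports no verdict.
The state is a dict: "clock": time; "joints": joint angles; "joint_vel": joint speeds; "joint_efforts": joint torques, N m; "position": TCP position; "ee_rot": TCP orientation; "contact_force": force on the tool from outside, world axes, zero at the start; "wrist_torque": the same for the moment, N m; "gripper_width": finger opening in mm.
Only numpy, scipy, OpenCV 4.12 (cv2) and the standard library are available. Lean on these libraries where they do the work, as an engineer would, in place of code of your own. Each camera call takes 0.05 s, during which the arm holds its last target.

TASK

Switch on the study corner at the desk: with the closed fingertips, press the white-padded end of the red rocker switch fully down, then that of the blue one, then that of the yellow one, in that order, and leave them on. Leave the green switch off. Only press: do not lift, tip or shove the switch boxes, and leave the eraser, phone grip, saucer and pencil cup where they are.

Things in the scene. Friction and masses are not known exactly. Their poses are not given: they have to be found in the camera images.
- red_box: freestanding wireless red switch: a loose white plastic box 90 x 56 x 28 mm (x, y, z; about 0.3 kg, rubber foot) standing flat on the desk, with one red rocker plate on top. Origin: centre of its underside. Its x axis points to the ON end of the rocker, the end with the white round pad; z up; any yaw.
- red_rocker (a joint): tilt of the red rocker (plate 60 mm along the box's x, 34 mm wide, 10 mm thick, pivoting about the box's y axis, pivot 31 mm above the desk): 0 = OFF (pad end fully up), 0.28 rad = ON (pad end fully down, on its stop). It stays where it is left (no return spring); pushing the pad down takes about 2 to 4 N; the pad sinks about 6 mm.
- red_pad (a point): centre of the top face of the white round pad (16 mm wide, 3 mm high) on the ON end of the red rocker, 22 mm from the pivot: about 42 mm above the desk when OFF, 36 mm when ON. Press here straight down.
- blue_box: freestanding wireless blue switch: a loose white plastic box 90 x 56 x 28 mm (x, y, z; about 0.3 kg, rubber foot) standing flat on the desk, with one blue rocker plate on top. Origin: centre of its underside. Its x axis points to the ON end of the rocker, the end with the white round pad; z up; any yaw.
- blue_rocker (a joint): tilt of the blue rocker (plate 60 mm along the box's x, 34 mm wide, 10 mm thick, pivoting about the box's y axis, pivot 31 mm above the desk): 0 = OFF (pad end fully up), 0.28 rad = ON (pad end fully down, on its stop). It stays where it is left (no return spring); pushing the pad down takes about 2 to 4 N; the pad sinks about 6 mm.
- blue_pad (a point): centre of the top face of the white round pad (16 mm wide, 3 mm high) on the ON end of the blue rocker, 22 mm from the pivot: about 42 mm above the desk when OFF, 36 mm when ON. Press here straight down.
- yellow_box: freestanding wireless yellow switch: a loose white plastic box 90 x 56 x 28 mm (x, y, z; about 0.3 kg, rubber foot) standing flat on the desk, with one yellow rocker plate on top. Origin: centre of its underside. Its x axis points to the ON end of the rocker, the end with the white round pad; z up; any yaw.
- yellow_rocker (a joint): tilt of the yellow rocker (plate 60 mm along the box's x, 34 mm wide, 10 mm thick, pivoting about the box's y axis, pivot 31 mm above the desk): 0 = OFF (pad end fully up), 0.28 rad = ON (pad end fully down, on its stop). It stays where it is left (no return spring); pushing the pad down takes about 2 to 4 N; the pad sinks about 6 mm.
- yellow_pad (a point): centre of the top face of the white round pad (16 mm wide, 3 mm high) on the ON end of the yellow rocker, 22 mm from the pivot: about 42 mm above the desk when OFF, 36 mm when ON. Press here straight down.
- green_box: freestanding wireless green switch: a loose white plastic box 90 x 56 x 28 mm (x, y, z; about 0.3 kg, rubber foot) standing flat on the desk, with one green rocker plate on top. Origin: centre of its underside. Its x axis points to the ON end of the rocker, the end with the white round pad; z up; any yaw.
- green_rocker (a joint): tilt of the green rocker (plate 60 mm along the box's x, 34 mm wide, 10 mm thick, pivoting about the box's y axis, pivot 31 mm above the desk): 0 = OFF (pad end fully up), 0.28 rad = ON (pad end fully down, on its stop). It stays where it is left (no return spring); pushing the pad down takes about 2 to 4 N; the pad sinks about 6 mm.
- green_pad (a point): centre of the top face of the white round pad (16 mm wide, 3 mm high) on the ON end of the green rocker, 22 mm from the pivot: about 42 mm above the desk when OFF, 36 mm when ON. Press here straight down.
- eraser: grey plastic eraser, 56 x 24 x 13 mm, lying loose; origin: centre of its underside. Bystander.
- phone_grip: orange silicone phone grip, two discs 38 to 40 mm across on a 22 mm neck, 16 mm high, loose; origin: centre of its underside. Bystander.
- saucer: white ceramic saucer, 120 mm across, 18 mm high, loose; origin: centre of its underside. Bystander.
- pencil_cup: steel pencil cup, 76 mm across, 95 mm high, pencils in it reach 155 mm above the desk, loose; origin: centre of its underside. Bystander.

How it is judged:
By the outcome, as a careful person would: the job done as asked, in the order asked, and still so for the second after the job is handed in, with the robot touching nothing.
It also fails if it takes over 42 s, if anything falls off the work surface, if the arm or the gripper's body presses on something with over 40 N, if the wrist force passes 120 N, or if a joint passes its speed limit or range.

## Working session

There is one attempt and no reset: what is moved stays moved. The work goes in short steps, Python scripts to look and compute and a tool call to move; the robot and the scene stay as the last step left them, time stands still between calls to the robot, and variables do not carry over. Pictures are saved under pics/ and viewed, and the job is handed in when it is done.

Besides the shell and the picture viewer there is one more tool, called after ">>>" by a JSON object that holds its "api" and its "payload", one argument or row to a line. drive_tool: Moves the arm, as the interface text tells. Its arguments: {"type":"object","properties":{"steps":{"type":"array"}},"required":["steps"]}

```bash
mkdir -p pics
python3 - <<'E'
from bench import arm
import cv2,numpy as np
s=arm.read_state();print(s['clock'],s['position'],s['ee_rot'],s['gripper_width'],s['contact_force'])
for n in('top','side'):
    p,d=arm.get_image(n);cv2.imwrite(f'pics/{n}0.png',p);np.savez(f'{n}0.npz',p=p,d=d)
    c=arm.camera_params(n);print(n,c)
E
```

```text
0.0 [ 187.4003211  -595.61858018  230.2173045 ] [-1.51701474e-01  9.88425742e-01  1.08368603e-03 -2.04020745e-04] 84.98642212717459 [-0.23497979 -0.38519901 -0.76169535]
top {'K': array([[390.02022639,   0.        , 314.86374223],
       [  0.        , 390.02022639, 194.26273795],
       [  0.        ,   0.        ,   1.        ]]), 'dist': array([0.02111589, 0.        , 0.        , 0.        , 0.        ]), 'world_to_cam': array([[-3.06884230e-03, -9.99620639e-01, -2.73707852e-02,
        -4.39411582e+01],
       [ 9.98979730e-01, -4.29781814e-03,  4.49558334e-02,
        -5.56220574e+02],
       [-4.50564136e-02, -2.72048972e-02,  9.98613946e-01,
        -9.35740780e+02],
       [ 0.00000000e+00,  0.00000000e+00,  0.00000000e+00,
         1.00000000e+00]])}
side {'K': array([[473.82329021,   0.        , 311.83855598],
       [  0.        , 473.82329021, 195.56998867],
       [  0.        ,   0.        ,   1.        ]]), 'dist': array([-0.07188781,  0.        ,  0.        ,  0.        ,  0.        ]), 'world_to_cam': array([[-9.24036592e-01, -3.81910986e-01, -1.73313131e-02,
         5.23219762e+02],
       [ 2.63569959e-01, -6.69236859e-01,  6.94732253e-01,
        -2.38110996e+02],
       [-2.76924634e-01,  6.37390010e-01,  7.19059609e-01,
        -9.33265979e+02],
       [ 0.00000000e+00,  0.00000000e+00,  0.00000000e+00,
         1.00000000e+00]])}
```

View pics/top0.png

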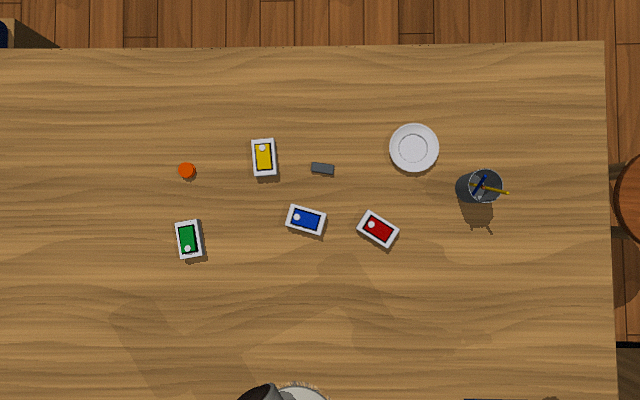

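View pics/side0.png

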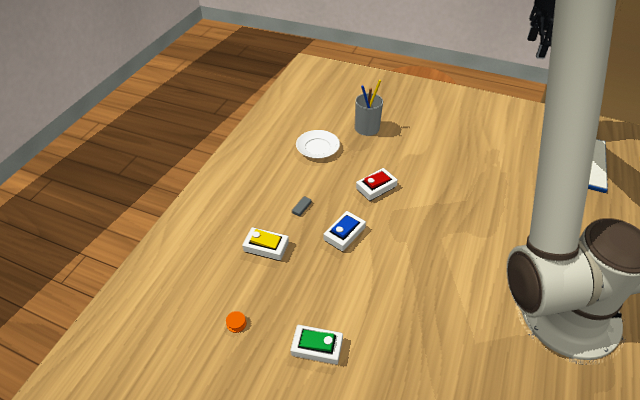

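Top view: pads at about red (371,224), blue (297,216), yellow (262,148) and green (187,248). The side view shows the same layout. Next I'll locate the pads in both views.

```bash
cat > h.py <<'E'
import cv2,numpy as np
from bench import arm
HUE={'red':[(0,8),(172,180)],'blue':[(105,130)],'yellow':[(22,34)],'green':[(50,85)]}
def mask(p,c):
    h=cv2.cvtColor(p,cv2.COLOR_BGR2HSV);m=np.zeros(h.shape[:2],np.uint8)
    for a,b in HUE[c]: m|=cv2.inRange(h,(a,150 if c!='yellow' else 190,60 if c!='yellow' else 150),(b,255,255))
    return m
def ray(cp,uv):
    q=cv2.undistortPoints(np.array([[uv]],float),cp['K'],cp['dist'])[0,0]
    M=cp['world_to_cam'];R=M[:3,:3];o=-R.T@M[:3,3];d=R.T@np.array([q[0],-q[1],-1.]);return o,d
def onplane(cp,uv,z):
    o,d=ray(cp,uv);return o+d*(z-o[2])/d[2]
def tri(rs):
    A=0;b=0
    for o,d in rs:
        d=d/np.linalg.norm(d);P=np.eye(3)-np.outer(d,d);A=A+P;b=b+P@o
    return np.linalg.solve(A,b)
def findpad(p,c,roi):
    m=mask(p,c);x0,x1,y0,y1=roi;z=np.zeros_like(m);z[y0:y1,x0:x1]=m[y0:y1,x0:x1]
    n,l,st,ce=cv2.connectedComponentsWithStats(z)
    i=1+np.argmax(st[1:,4]);pl=(l==i).astype(np.uint8)
    cs,_=cv2.findContours(pl,cv2.RETR_EXTERNAL,cv2.CHAIN_APPROX_NONE)
    hull=cv2.convexHull(np.vstack(cs));hm=np.zeros_like(m);cv2.fillPoly(hm,[hull],1)
    hsv=cv2.cvtColor(p,cv2.COLOR_BGR2HSV)
    w=((hsv[...,1]<110)&(hsv[...,2]>150)).astype(np.uint8)&hm
    n,l,st,ce2=cv2.connectedComponentsWithStats(w)
    j=1+np.argmax(st[1:,4])
    mo=cv2.moments(hm,True)
    return ce2[j],st[j],np.array([mo['m10'],mo['m01']])/mo['m00']
E
cat > m.py <<'E'
from h import *
R={'top':dict(red=(350,405,205,255),blue=(280,330,200,240),yellow=(245,285,130,180),green=(170,210,215,265)),
'side':dict(red=(350,405,160,205),blue=(318,372,205,255),yellow=(235,295,222,265),green=(285,350,318,368))}
for c in HUE:
    rs=[];o=[]
    for n in('top','side'):
        f=np.load(n+'0.npz');cp=arm.camera_params(n)
        ce,st,pc=findpad(f['p'],c,R[n][c]);rs.append(ray(cp,ce))
        w=onplane(cp,ce,42);k=onplane(cp,pc,37)
        u,v=np.round(ce).astype(int);dd=f['d'][v,u]
        oo,d=ray(cp,ce);wd=oo+d*dd
        print(c,n,ce.round(1),st,'pad42',w.round(1),'plate',k.round(1),'yaw',np.degrees(np.arctan2(*(w-k)[1::-1])).round(0),'r',np.linalg.norm((w-k)[:2]).round(1),'depth',wd.round(1))
    print('  tri',tri(rs).round(1))
E
python3 m.py; python3 -c "
import cv2
t=cv2.imread('pics/top0.png')[120:270,160:420];cv2.imwrite('pics/c.png',cv2.resize(t,None,fx=3,fy=3,interpolation=2))"
```

```text
red top [370.9 223.8] [368 221   7   7  37] pad42 [ 485.  -177.5   42. ] plate [ 473.9 -194.2   37. ] yaw 56.0 r 20.1 depth [ 485.  -177.6   40.8]
red side [370.6 179.8] [368 178   7   5  25] pad42 [ 484.7 -178.5   42. ] plate [ 473.  -190.8   37. ] yaw 47.0 r 16.9 depth [ 484.6 -178.4   42.1]
  tri [ 484.7 -177.5   42.9]
blue top [296.1 216.5] [293 213   7   7  35] pad42 [502.6  -2.7  42. ] plate [496.6 -23.7  37. ] yaw 74.0 r 21.8 depth [502.6  -2.6  41.3]
blue side [339.1 228.8] [336 226   8   6  34] pad42 [502.3  -4.7  42. ] plate [495.8 -20.5  37. ] yaw 68.0 r 17.1 depth [502.5  -5.4  41.1]
  tri [502.2  -2.9  44. ]
yellow top [261.8 147.3] [259 145   7   6  33] pad42 [666.7  78.8  42. ] plate [645.9  77.5  37. ] yaw 4.0 r 20.9 depth [666.   78.2  45.9]
yellow side [255.7 234. ] [252 231   8   6  34] pad42 [667.1  76.6  42. ] plate [645.6  76.9  37. ] yaw -1.0 r 21.5 depth [668.   75.4  40.2]
  tri [666.1  78.4  44.4]
green top [187.1 247.9] [184 245   7   7  33] pad42 [429.7 254.4  42. ] plate [450.3 257.5  37. ] yaw -171.0 r 20.8 depth [429.8 254.2  42.4]
green side [327.6 339.6] [324 336   9   8  57] pad42 [430.3 251.4  42. ] plate [449.8 257.7  37. ] yaw -162.0 r 20.5 depth [430.4 251.1  41.3]
  tri [429.9 253.1  45.4]
```

View pics/c.png

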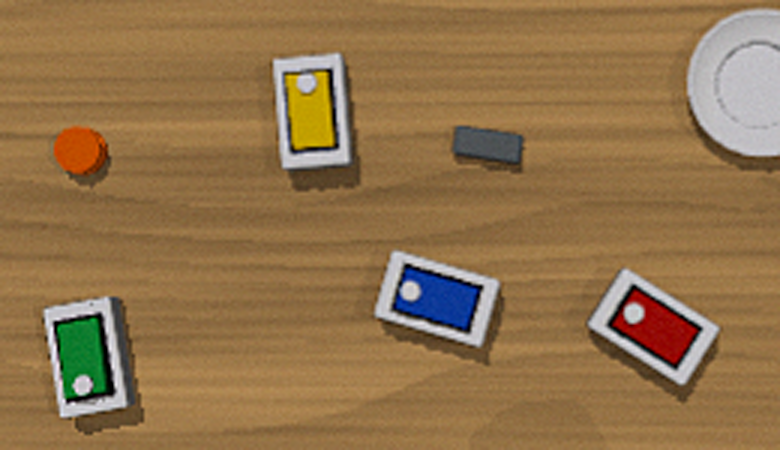

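The two views agree to within about 2 mm. Targets are red (485,-178), blue (502.5,-3.5) and yellow (666.5,78). I'll close the fingers and move above red first.

```bash
cat > go.py <<'E'
import sys,numpy as np
from bench import arm
from scipy.spatial.transform import Rotation as Ro
s=arm.read_state();t=np.array(eval(sys.argv[1]),float)
R=Ro.from_quat(s['ee_rot']).as_matrix()
print(s['clock'],s['position'].round(1),'F',s['contact_force'].round(2),'w',s['gripper_width'],'tool delta mm',(R.T@(t-s['position'])).round(1)); print(R.round(3))
E
python3 go.py "[485,-178,90]"
```

```text
0.1 [ 187.4 -595.7  230.3] F [ 0.34  0.28 -0.51] w 85.50852332772838 tool delta mm [-409.2  308.9  140.9]
[[-0.954 -0.3   -0.001]
 [-0.3    0.954  0.002]
 [ 0.     0.002 -1.   ]]
```

>>> {"api": "drive_tool", "payload": {
  "steps": [
    [-0.0273, 0.0206, 0, 0, 0],
    [-0.0273, 0.0206, 0, 0, 0],
    [-0.0273, 0.0206, 0, 0, 0],
    [-0.0273, 0.0206, 0, 0, 0],
    [-0.0273, 0.0206, 0, 0, 0],
    [-0.0273, 0.0206, 0, 0, 0],
    [-0.0273, 0.0206, 0, 0, 0],
    [-0.0273, 0.0206, 0.01, 0, 0],
    [-0.0273, 0.0206, 0.01, 0, 0],
    [-0.0273, 0.0206, 0.01, 0, 0],
    [-0.0273, 0.0206, 0.02, 0, 0],
    [-0.0273, 0.0206, 0.02, 0, 0],
    [-0.0273, 0.0206, 0.02, 0, 0],
    [-0.0273, 0.0206, 0.02, 0, 0],
    [-0.0273, 0.0206, 0.02, 0, 0],
    [0, 0, 0.01, 0, 0],
    [0, 0, 0, 0, 0],
    [0, 0, 0, 0, 0],
    [0, 0, 0, 0, 0]
  ]
}}

```text
clock: 2.0
position: [485.5, -179.3, 92.1]
ee_rot: [-0.151, 0.989, -0.0, 0.001]
contact_force: [0.7, -0.2, 0.2]
gripper_width: 0.1
```

```bash
python3 go.py "[485,-178,50]"; python3 go.py "[485,-178,50]"
python3 - <<'E'
from h import *
p,d=arm.get_image('side');cv2.imwrite('pics/s1.png',cv2.resize(p[100:260,260:460],None,fx=3,fy=3))
E
```

```text
2.0 [ 485.5 -179.3   92.1] F [ 0.67 -0.16  0.16] w 0.10098607614578983 tool delta mm [ 0.1  1.4 42.1]
[[-0.954 -0.299  0.001]
 [-0.299  0.954 -0.   ]
 [-0.001 -0.001 -1.   ]]
2.0 [ 485.5 -179.3   92.1] F [ 0.67 -0.16  0.16] w 0.10098607614578983 tool delta mm [ 0.1  1.4 42.1]
[[-0.954 -0.299  0.001]
 [-0.299  0.954 -0.   ]
 [-0.001 -0.001 -1.   ]]
```

View pics/s1.png

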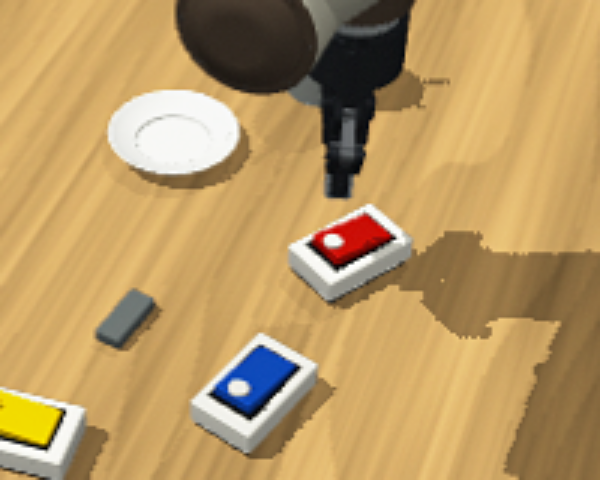

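The closed fingers stand at crop (340,190), directly above the red pad at (333,240). Descending.

>>> {"api": "drive_tool", "payload": {
  "steps": [
    [0, 0.001, 0.01, 0, 0],
    [0, 0, 0.015, 0, 0],
    [0, 0, 0.01, 0, 0],
    [0, 0, 0.009, 0, 0],
    [0, 0, 0, 0, 0],
    [0, 0, 0, 0, 0]
  ]
}}

```text
clock: 2.65
position: [485.3, -177.7, 47.2]
ee_rot: [-0.152, 0.988, -0.0, -0.0]
contact_force: [-0.3, -1.1, 0.7]
gripper_width: -0.1
```

>>> {"api": "drive_tool", "payload": {
  "steps": [
    [0, 0, 0.002, 0, 0],
    [0, 0, 0.002, 0, 0],
    [0, 0, 0.002, 0, 0],
    [0, 0, 0, 0, 0],
    [0, 0, 0, 0, 0]
  ]
}}

```text
clock: 3.15
position: [485.5, -177.6, 41.5]
ee_rot: [-0.152, 0.988, -0.0, 0.0]
contact_force: [0.4, 0.2, 0.8]
gripper_width: -0.3
```

>>> {"api": "drive_tool", "payload": {
  "steps": [
    [0, 0, 0.002, 0, 0],
    [0, 0, 0.002, 0, 0],
    [0, 0, 0, 0, 0],
    [0, 0, 0, 0, 0]
  ]
}}

```text
clock: 3.55
position: [485.7, -177.6, 37.5]
ee_rot: [-0.152, 0.988, -0.0, 0.001]
contact_force: [1.2, 1.4, 2.5]
gripper_width: -0.4
```

>>> {"api": "drive_tool", "payload": {
  "steps": [
    [0, 0, 0.001, 0, 0],
    [0, 0, 0.001, 0, 0],
    [0, 0, 0, 0, 0],
    [0, 0, 0, 0, 0]
  ]
}}

```text
clock: 3.95
position: [485.9, -177.5, 36.4]
ee_rot: [-0.152, 0.988, -0.0, 0.001]
contact_force: [-0.2, 3.2, 9.2]
gripper_width: -0.2
```

>>> {"api": "drive_tool", "payload": {
  "steps": [
    [0, 0, 0.0005, 0, 0],
    [0, 0, 0, 0, 0],
    [0, 0, 0, 0, 0]
  ]
}}

```text
clock: 4.25
position: [486.0, -177.5, 36.3]
ee_rot: [-0.152, 0.988, -0.0, 0.001]
contact_force: [-0.1, 4.1, 12.2]
gripper_width: -0.0
```

The force rose to 12 N at z = 36.3, which is the stop. Next I'll lift and move to blue.

>>> {"api": "drive_tool", "payload": {
  "steps": [
    [0, 0, -0.005, 0, 0],
    [0, 0, -0.015, 0, 0],
    [0, 0, -0.015, 0, 0],
    [-0.0068, 0.0161, 0, 0, 0],
    [-0.0068, 0.0161, 0, 0, 0],
    [-0.0068, 0.0161, 0, 0, 0],
    [-0.0068, 0.0161, 0, 0, 0],
    [-0.0068, 0.0161, 0, 0, 0],
    [-0.0068, 0.0161, 0, 0, 0],
    [-0.0068, 0.0161, 0, 0, 0],
    [-0.0068, 0.0161, 0, 0, 0],
    [-0.0068, 0.0161, 0, 0, 0],
    [-0.0068, 0.0161, 0, 0, 0],
    [0, 0, 0, 0, 0],
    [0, 0, 0, 0, 0],
    [0, 0, 0, 0, 0]
  ]
}}

```text
clock: 5.85
position: [501.0, -4.4, 69.4]
ee_rot: [-0.151, 0.988, -0.0, -0.001]
contact_force: [-0.1, -0.1, -0.3]
gripper_width: -0.2
```

```bash
python3 go.py "[502.5,-3.5,47]"
python3 - <<'E'
from h import *
p,d=arm.get_image('side');cv2.imwrite('pics/s2.png',cv2.resize(p[120:280,240:440],None,fx=3,fy=3))
cp=arm.camera_params('side');ce,st,pc=findpad(p,'red',(350,405,160,205));print(ce,onplane(cp,ce,36),onplane(cp,ce,42))
E
```

```text
5.85 [501.   -4.4  69.4] F [-0.09 -0.06 -0.33] w -0.21028698501517842 tool delta mm [-1.7  0.4 22.4]
[[-0.954 -0.299 -0.002]
 [-0.299  0.954 -0.   ]
 [ 0.002  0.    -1.   ]]
[372.         182.28571429] [ 480.2758324  -177.66068239   36.        ] [ 478.8492368  -171.63533196   42.        ]
```

View pics/s2.png

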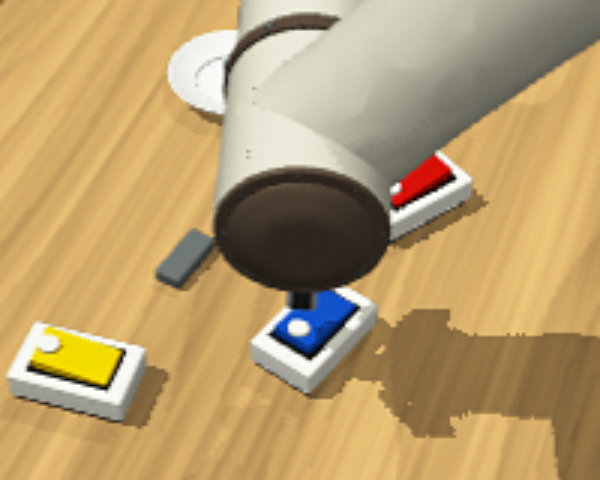

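The arm partly hides red, but its rocker clearly tilts down at the pad end. The fingertips are above the blue pad, at crop (298,327). Pressing blue.

>>> {"api": "drive_tool", "payload": {
  "steps": [
    [-0.001, 0.0005, 0.01, 0, 0],
    [0, 0, 0.012, 0, 0],
    [0, 0, 0, 0, 0],
    [0, 0, 0, 0, 0]
  ]
}}

```text
clock: 6.3
position: [502.3, -3.2, 47.3]
ee_rot: [-0.152, 0.988, -0.0, -0.001]
contact_force: [0.8, -0.3, 0.7]
gripper_width: 0.1
```

>>> {"api": "drive_tool", "payload": {
  "steps": [
    [0, 0, 0.002, 0, 0],
    [0, 0, 0.002, 0, 0],
    [0, 0, 0.002, 0, 0],
    [0, 0, 0.002, 0, 0],
    [0, 0, 0.0015, 0, 0],
    [0, 0, 0, 0, 0],
    [0, 0, 0, 0, 0]
  ]
}}

```text
clock: 7.0
position: [503.0, -2.6, 38.5]
ee_rot: [-0.152, 0.988, 0.0, 0.001]
contact_force: [0.9, 1.6, 1.1]
gripper_width: -0.2
```

>>> {"api": "drive_tool", "payload": {
  "steps": [
    [0, 0, 0.001, 0, 0],
    [0, 0, 0.0005, 0, 0],
    [0, 0, 0, 0, 0],
    [0, 0, 0, 0, 0]
  ]
}}

```text
clock: 7.4
position: [503.1, -2.6, 37.0]
ee_rot: [-0.152, 0.988, 0.0, 0.001]
contact_force: [1.4, 3.6, 4.6]
gripper_width: 0.0
```

>>> {"api": "drive_tool", "payload": {
  "steps": [
    [0, 0, 0.0005, 0, 0],
    [0, 0, 0.0005, 0, 0],
    [0, 0, 0, 0, 0],
    [0, 0, 0, 0, 0]
  ]
}}

```text
clock: 7.8
position: [503.1, -2.6, 36.4]
ee_rot: [-0.152, 0.988, 0.0, 0.001]
contact_force: [0.3, 2.8, 6.4]
gripper_width: 0.0
```

>>> {"api": "drive_tool", "payload": {
  "steps": [
    [0, 0, 0.0005, 0, 0],
    [0, 0, 0, 0, 0],
    [0, 0, 0, 0, 0]
  ]
}}

```text
clock: 8.1
position: [503.2, -2.6, 36.3]
ee_rot: [-0.152, 0.988, -0.0, 0.001]
contact_force: [-0.6, 4.4, 9.9]
gripper_width: 0.1
```

>>> {"api": "drive_tool", "payload": {
  "steps": [
    [0, 0, -0.005, 0, 0],
    [0, 0, -0.015, 0, 0],
    [0, 0, -0.015, 0, 0],
    [-0.018, 0.0028, 0, 0, 0],
    [-0.018, 0.0028, 0, 0, 0],
    [-0.018, 0.0028, 0, 0, 0],
    [-0.018, 0.0028, 0, 0, 0],
    [-0.018, 0.0028, 0, 0, 0],
    [-0.018, 0.0028, 0, 0, 0],
    [-0.018, 0.0028, 0, 0, 0],
    [-0.018, 0.0028, 0, 0, 0],
    [-0.018, 0.0028, 0, 0, 0],
    [-0.018, 0.0028, 0, 0, 0],
    [0, 0, 0, 0, 0],
    [0, 0, 0, 0, 0],
    [0, 0, 0, 0, 0]
  ]
}}

```text
clock: 9.7
position: [664.3, 77.1, 69.6]
ee_rot: [-0.151, 0.988, -0.0, -0.001]
contact_force: [-0.8, 0.0, 0.3]
gripper_width: 0.1
```

```bash
python3 go.py "[666.5,78,47]"
python3 - <<'E'
from h import *
p,d=arm.get_image('side');cv2.imwrite('pics/s3.png',cv2.resize(p[120:300,200:440],None,fx=3,fy=3))
E
```

```text
9.7 [664.3  77.1  69.6] F [-0.82  0.01  0.27] w 0.05967559190616532 tool delta mm [-2.5  0.2 22.5]
[[-0.954 -0.299 -0.003]
 [-0.299  0.954 -0.001]
 [ 0.003  0.    -1.   ]]
```

View pics/s3.png

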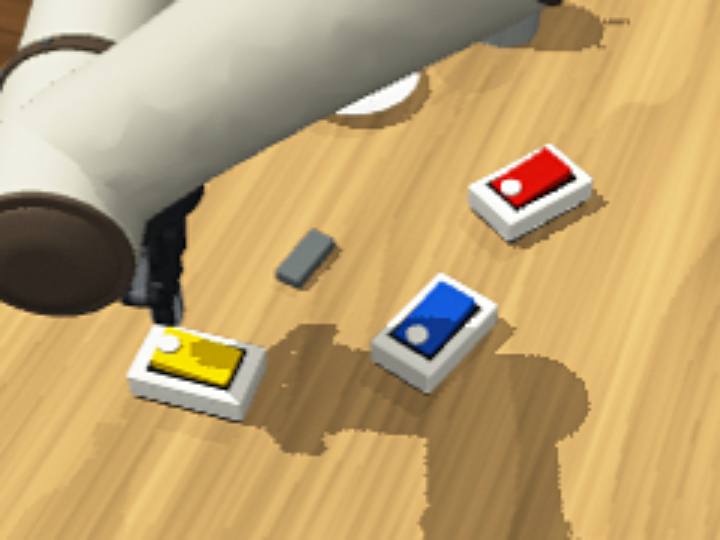

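Red and blue are both tilted down at the pad ends, and the fingers are above the yellow pad at crop (168,343). Pressing yellow.

>>> {"api": "drive_tool", "payload": {
  "steps": [
    [-0.0015, 0, 0.01, 0, 0],
    [0, 0, 0.012, 0, 0],
    [0, 0, 0, 0, 0],
    [0, 0, 0, 0, 0]
  ]
}}

```text
clock: 10.15
position: [666.7, 78.1, 47.4]
ee_rot: [-0.152, 0.988, -0.0, -0.001]
contact_force: [-0.4, 0.3, 0.4]
gripper_width: -0.5
```

>>> {"api": "drive_tool", "payload": {
  "steps": [
    [0, 0, 0.002, 0, 0],
    [0, 0, 0.002, 0, 0],
    [0, 0, 0.002, 0, 0],
    [0, 0, 0.002, 0, 0],
    [0, 0, 0.0015, 0, 0],
    [0, 0, 0, 0, 0],
    [0, 0, 0, 0, 0]
  ]
}}

```text
clock: 10.85
position: [667.9, 78.5, 39.3]
ee_rot: [-0.152, 0.988, 0.0, 0.001]
contact_force: [1.6, -0.0, 1.0]
gripper_width: -0.0
```

>>> {"api": "drive_tool", "payload": {
  "steps": [
    [0, 0, 0.001, 0, 0],
    [0, 0, 0.0005, 0, 0],
    [0, 0, 0, 0, 0],
    [0, 0, 0, 0, 0]
  ]
}}

```text
clock: 11.25
position: [668.2, 78.6, 38.0]
ee_rot: [-0.152, 0.988, 0.0, 0.001]
contact_force: [3.3, -0.5, 4.5]
gripper_width: -0.1
```

>>> {"api": "drive_tool", "payload": {
  "steps": [
    [0, 0, 0.0005, 0, 0],
    [0, 0, 0.0005, 0, 0],
    [0, 0, 0, 0, 0],
    [0, 0, 0, 0, 0]
  ]
}}

```text
clock: 11.65
position: [667.7, 78.5, 36.7]
ee_rot: [-0.152, 0.988, 0.0, 0.001]
contact_force: [3.5, -1.0, 5.2]
gripper_width: 0.1
```

>>> {"api": "drive_tool", "payload": {
  "steps": [
    [0, 0, 0.0005, 0, 0],
    [0, 0, 0.0005, 0, 0],
    [0, 0, 0, 0, 0],
    [0, 0, 0, 0, 0]
  ]
}}

```text
clock: 12.05
position: [667.8, 78.5, 36.6]
ee_rot: [-0.152, 0.988, -0.0, 0.001]
contact_force: [0.7, -0.2, 8.3]
gripper_width: -0.2
```

>>> {"api": "drive_tool", "payload": {
  "steps": [
    [0, 0, 0.0005, 0, 0],
    [0, 0, 0, 0, 0],
    [0, 0, 0, 0, 0]
  ]
}}

```text
clock: 12.35
position: [667.8, 78.5, 36.5]
ee_rot: [-0.152, 0.988, -0.0, 0.001]
contact_force: [1.1, -0.2, 9.8]
gripper_width: -0.0
```

All three have now been pressed to their stops. I'll lift and move clear to check.

>>> {"api": "drive_tool", "payload": {
  "steps": [
    [0, 0, -0.005, 0, 0],
    [0, 0, -0.015, 0, 0],
    [0, 0, -0.03, 0, 0],
    [0, 0, -0.04, 0, 0],
    [0, 0, -0.04, 0, 0],
    [0, 0, -0.04, 0, 0],
    [0, 0, -0.03, 0, 0],
    [0, 0, 0, 0, 0]
  ]
}}

```text
clock: 13.15
position: [668.3, 78.5, 240.5]
ee_rot: [-0.152, 0.988, 0.0, 0.004]
contact_force: [0.3, -0.5, 1.0]
gripper_width: -0.1
```

>>> {"api": "drive_tool", "payload": {
  "steps": [
    [0.025, -0.023, 0, 0, 0],
    [0.025, -0.023, 0, 0, 0],
    [0.025, -0.023, 0, 0, 0],
    [0.025, -0.023, 0, 0, 0],
    [0.025, -0.023, 0, 0, 0],
    [0.025, -0.023, 0, 0, 0],
    [0.025, -0.023, 0, 0, 0],
    [0.025, -0.023, 0, 0, 0],
    [0.025, -0.023, 0, 0, 0],
    [0.025, -0.023, 0, 0, 0],
    [0.025, -0.023, 0, 0, 0],
    [0.025, -0.023, 0, 0, 0],
    [0.025, -0.023, 0, 0, 0],
    [0.025, -0.023, 0, 0, 0],
    [0.025, -0.023, 0, 0, 0],
    [0.025, -0.023, 0, 0, 0],
    [0.025, -0.023, 0, 0, 0],
    [0.025, -0.023, 0, 0, 0],
    [0.025, -0.023, 0, 0, 0],
    [0, 0, 0, 0, 0]
  ]
}}

```text
clock: 15.15
position: [342.3, -482.3, 232.8]
ee_rot: [-0.149, 0.989, 0.002, -0.002]
contact_force: [-0.3, -0.4, -1.1]
gripper_width: -0.2
```

Run:
```python
from h import *
R={'top':dict(red=(350,405,205,255),blue=(280,330,200,240),yellow=(245,285,130,180),green=(170,210,215,265)),
'side':dict(red=(350,405,160,205),blue=(318,372,205,255),yellow=(235,295,222,265),green=(285,350,318,368))}
P={}
for n in('top','side'):
    p,d=arm.get_image(n);np.savez(n+'1.npz',p=p,d=d);cv2.imwrite(f'pics/{n}9.png',p);P[n]=p
    if n=='side': cv2.imwrite('pics/s9c.png',cv2.resize(p[120:380,220:440],None,fx=2.3,fy=2.3))
for c in HUE:
    for n in R:
        cp=arm.camera_params(n);f0=np.load(n+'0.npz')['p']
        try:
            a=findpad(f0,c,R[n][c]);b=findpad(P[n],c,R[n][c])
            # box outline: white+plate contour shift
            z=36 if c!='green' else 42
            # box outer bottom edge via white region
            def box(p):
                x0,x1,y0,y1=R[n][c];x0-=8;x1+=8;y0-=8;y1+=8
                h=cv2.cvtColor(p,cv2.COLOR_BGR2HSV)[y0:y1,x0:x1]
                w=((h[...,1]<60)&(h[...,2]>120)).astype(np.uint8);k,l,s,ce=cv2.connectedComponentsWithStats(w);i=1+np.argmax(s[1:,4])
                cs,_=cv2.findContours((l==i).astype(np.uint8),0,1);return np.array(cv2.minAreaRect(np.vstack(cs))[0])+[x0,y0],cv2.minAreaRect(np.vstack(cs))[2]
            print(c,n,'pad',onplane(cp,a[0],42).round(1)[:2],'->',onplane(cp,b[0],z).round(1)[:2],'box',box(f0),box(P[n]))
        except Exception as e: print(c,n,e)
    try: print('  tri before/after',tri([ray(arm.camera_params(n),findpad(np.load(n+'0.npz')['p'],c,R[n][c])[0]) for n in R]).round(1),tri([ray(arm.camera_params(n),findpad(P[n],c,R[n][c])[0]) for n in R]).round(1))
    except Exception as e: print(e)
```

```text
red top pad [ 485.  -177.5] -> [ 486.  -175.8] box (array([377.49706268, 228.36176491]), 32.47119140625) (array([377.47647095, 228.39411926]), 32.47119140625)
red side pad [ 484.7 -178.5] -> [ 485.6 -177. ] box (array([376.59870148, 183.23752594]), 62.241458892822266) (array([376.58649063, 183.21891975]), 62.10273361206055)
  tri before/after [ 484.7 -177.5   42.9] [ 485.7 -175.8   37.1]
blue top pad [502.6  -2.7] -> [502.9  -1.1] box (array([305.16456604, 218.88209534]), 16.50436019897461) (array([305.17515945, 218.904459  ]), 16.389541625976562)
blue side pad [502.3  -4.7] -> [503.4  -4.1] box (array([344.46972656, 230.00091553]), 43.2642936706543) (array([344.4756279 , 230.00059509]), 43.602821350097656)
  tri before/after [502.2  -2.9  44. ] [502.7  -1.4  39.2]
yellow top pad [666.7  78.8] -> [669.1  79.4] box (array([263.19794083, 156.52626801]), 85.03025817871094) (array([263.25517654, 156.56207275]), 85.2363510131836)
yellow side pad [667.1  76.6] -> [668.9  77.1] box (array([264.32352829, 242.70587921]), 14.03624439239502) (array([264.32352829, 242.70587921]), 14.03624439239502)
  tri before/after [666.1  78.4  44.4] [668.2  78.8  38.4]
green top pad [429.7 254.4] -> [429.6 254.6] box (array([187.85135269, 238.60810471]), 80.53767395019531) (array([187.6974659 , 238.65185928]), 80.27242279052734)
green side pad [430.3 251.4] -> [430.2 251.4] box (array([316.25, 343.75]), 11.309932708740234) (array([316.25, 343.75]), 11.309932708740234)
  tri before/after [429.9 253.1  45.4] [429.7 253.2  45.7]
```

View pics/s9c.png

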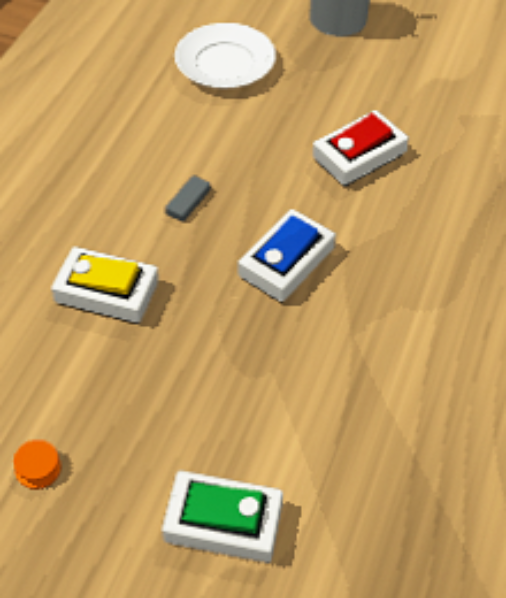

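View pics/top9.png

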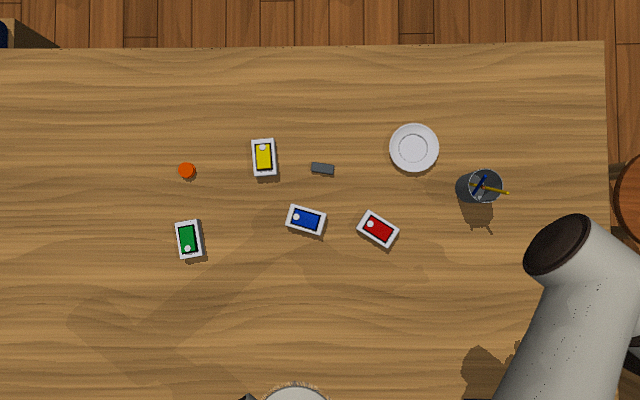

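The red, blue and yellow pads sank by about 5.8, 4.8 and 6.0 mm, green is unchanged, and the boxes and bystanders are where they were. Blue's smaller drop is within pixel error, since its stop was felt at z = 36.3, the same as red's.

```bash
python3 -c "
from bench import arm
print(arm.job_done())"
```

```text
the job is handed in; nothing more can be done
None
```

I pressed the red, blue and yellow switches in that order with the closed fingertips, then moved the arm clear and handed the job in at about 15 s.

- **Presses:** Each press ended on a firm stop, with the fingertips 36.3 to 36.5 mm above the desk and a vertical force of 10 to 12 N.
- **Pads:** In the final two-camera check the pads had dropped by 5.8 mm (red), 4.8 mm (blue) and 6.0 mm (yellow). Green stayed up (+0.3 mm).
- **Blue reading:** Blue's drop is a little under the nominal 6 mm. One pixel is about 2 mm here, and blue's stop was felt at the same height as red's, so I take it as fully on.
- **Boxes and bystanders:** The box outlines in the images moved by less than 0.2 pixels. The eraser, phone grip, saucer and pencil cup look unmoved in the final pictures, though I did not measure them.

No check failed.

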